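# Clear the tube heater's cover and hold it open at the red mark

## Robot

A 6-joint arm with a two-finger parallel gripper is mounted at the origin on the work surface. World frame = base frame: x ahead of the robot, y to its left, z up, the work surface at z = 0. Lengths are in m, angles in degrees, forces in N, time in s.
With the tool pointing down it reaches from about 0.3 to 0.75 m from the base axis. Payload 8.5 kg.
Tool frame: the origin (TCP) lies between the finger pads; the fingertips stand 8 mm ahead of it and the grasp point (between the pads) lies 11 mm behind it; y points along the fingers, z is the direction in which the jaws open and shut, and the axes are right-handed (so a half turn about y gives the same grasp; the last joint's range is limited). The gripper opens to 85 mm and grips with 20 to 120 N. Pads are 22 mm wide; open, the fingers measure 114 mm over their backs; the gripper's body (76 mm by 85 mm) begins 54 mm behind the grasp point. The pads swing forward as they close: fully open they stand 13 mm farther back than shut.
Start: joints at [-79.372, 21.807, 74.336, -0, 83.858, -12.336], TCP at [0.215, -0.506, 0.239] pointing down, gripper open.
Joint ranges: [-178.18, 178.18], [-50.72, 133.34], [12.68, 142.11], [-81.47, 261.47], [9.98, 163.14], [-165.26, 165.26]. Speed limits (degrees/s): [136.94, 136.94, 180, 180, 180, 180].

## Interface

Orientations are given as a 3x3 rotation matrix whose columns are the frame's x, y, z axes.
In Python, from rig import env, get_image gives the robot as it stands.
- The arm moves only by the tool move_arm, never from a script. Its argument "targets" is one flat list of numbers, 6 for each row, row after row: the shift along the tool's x, y, z in mm, then the turn, a rotation vector about the tool's x, y, z in rad. A call has exactly 5 rows; each row shifts and turns the commanded pose from where the row before left it, along the tool's axes as they then stand; what a row does not reach is not made up. A row lasts 1/8 s, in which the tool goes at most 62.5 mm and 10.7 degrees, less where a joint would pass 70% of its speed; a pose out of reach is approached as far as the arm can. A call is refused whole if a number of a shift passes 62.5 or a number of a turn 0.188, either way. A call with a gripper value outside its range is refused whole. "hand" is the opening, from -1 (shut) to 1 (fully open), so that 0 is half open, set as the call begins (left out, the last holds). The fingers move at their own pace and stop on an object; "squeeze" is the grip in N (left out, the last holds). Time passes only in rows, so rows that do not move let the fingers close, or fill a call up. It gives the time, the measured TCP pose, the force and the opening at its end, in the units of the state.
- env.observe(): the state, without advancing time (a new reading comes with each control period).
- get_image(name): name is "scene" or "top" or "wrist"; returns a dict with "pixels" (420x560x3 uint8, red, green, blue), "z_map" (420x560 float32, m along the optical axis (not along the pixel's ray), 0 where there is no reading), "intrinsics" (3x3 intrinsics, pixels), "k1" (the pictures are not rectified: a ray, as slopes to the right and down, at radius r is drawn at 1 + k1 r^2 times it, then the intrinsics apply), "R" (3x3) and "t" (3): a world point X has camera coordinates R X + t; the wrist camera has in their place "mount" (4x4, takes a point from camera to tool coordinates, whose origin is the TCP and whose axes are the tool frame's). Camera axes: x right, y down, z forward; pixel columns grow to the right and rows downward; lengths in m; the calibration is good to about 2 mm. A picture is of the moment at which its call begins: read the wrist's pose just before it.
- env.close_job(): hands the job in, once; it reports no verdict.
The state is a dict: "time_s": time; "q": joint angles; "qvel": joint speeds; "joint_efforts": joint torques, N m; "position": TCP position; "tool_rot": TCP orientation; "ft_force": force on the tool from outside, world axes, zero at the start; "wrist_torque": the same for the moment, N m; "grip_width": finger opening in m.
Only numpy, scipy, OpenCV 4.12 (cv2) and the standard library are available. Lean on these libraries where they do the work, as an engineer would, in place of code of your own. Each camera call takes 0.05 s, during which the arm holds its last target.

## Task

Someone left a thin-walled sample pot on the closed cover of the tube heater: gripping it lightly, move it to the green tray and set it down upright. Then raise the sprung cover by its black handle bar until the yellow needle on its side stands at the red mark, and finish while still holding it there, so that a colleague can look at the tubes; never let the cover snap shut, and leave the other things on the bench alone.

Things in the scene. Friction and masses are not known exactly. Their poses are not given: they have to be found in the camera images.
- heater: White bench-top tube heater, fixed, 240 (x) by 220 mm (y), 135 mm high with its cover shut. Origin under its centre, at bench level; z up. The cover's hinge runs along the heater's x axis near its +y edge, the handle is on the -y side, the quadrant with the red mark is on the +x side, facing +x.
- hinge (a point): Middle of the cover's hinge axis (95 mm from the heater's centre towards its +y, 124 mm above the bench); its x axis is the hinge axis. It does not move.
- handle (a point): Middle of the black handle bar: round, 12 mm thick, 150 mm long, parallel to the hinge, on an arm at each end. Cover shut: 148 mm from the heater's centre towards -y, 162 mm above the bench (243 mm out from the hinge axis, 38 mm above it); it turns with the cover. Shut, the cover's edge is 43 mm behind the bar, its top 27 mm below it. Grip it from above; it can turn between the fingers.
- cover (a joint): Angle of the sprung cover: 0 shut, grows as the handle side rises about the hinge, stop at 1.3 rad. The cover weighs 0.4 kg, and a spring (0.48 N m shut, 0.8 N m more per rad) pulls it shut: the bar needs 4 to 6 N to lift, and the cover falls shut if let go. The cover is 22 mm thick, its flat top 135 mm above the bench when shut.
- marker (a joint): Angle at which the red mark is set on the quadrant, measured as the cover's angle is: needle and mark agree when both values are equal. Between 0.38 and 0.78 rad, and it stays where it is.
- needle_tip (a point): Point on the yellow needle fixed to the cover's +x side, 140 mm from the hinge axis; it sweeps over the quadrant as the cover turns.
- red_mark (a point): Point on the red mark line (7 mm broad) on the black quadrant, 140 mm from the hinge axis, in the needle's plane. The needle's point lies on it when the cover is at the marked angle.
- pot: Clear thin-walled sample pot with a blue cap, 36 mm across, 66 mm high, about 60 g, loose, standing on the shut cover. Origin at the centre of its underside, z up. It cracks if gripped or knocked hard: a grip of 60 N breaks it; 20 to 40 N is plenty.
- tray: Green tray on the bench, fixed, 120 x 120 mm outside, rim 14 mm high, wall and floor 5 mm. Origin at the centre of its underside; the pot's place is its middle.
- reagent: Amber bottle with an orange cap, 56 mm across, 115 mm high; bystander. Origin under its centre.
- tipbox: Blue box with clear top, 120 x 80 x 75 mm; bystander. Origin under its centre.
- tuberack: Green tube rack, 120 x 70 x 50 mm; bystander. Origin under its centre.

How it is judged:
By the outcome, as a careful person would: the job done as asked, in the order asked, and still so for the second after the job is handed in, while the arm keeps its last pose, push and grip.
It also fails if it takes over 58 s, if anything falls off the work surface, if the arm or the gripper's body presses on something with over 40 N, if the wrist force passes 120 N, or if a joint passes its speed limit or range.

## Working session

There is one attempt and no reset: what is moved stays moved. The work goes in short steps, Python scripts to look and compute and a tool call to move; the robot and the scene stay as the last step left them, time stands still between calls to the robot, and variables do not carry over. Pictures are saved under pics/ and viewed, and the job is handed in when it is done.

Besides the shell and the picture viewer there is one more tool, called as a command line: name --argument value ..., lists and objects as JSON in quotes. move_arm: Moves the arm, as the interface text tells. Its arguments: {"type":"object","properties":{"targets":{"type":"array"},"hand":{"type":"number"},"squeeze":{"type":"number"}},"required":["targets"]}

```bash
ls; mkdir -p pics; python3 - <<'E'
from rig import env,get_image
import cv2,numpy as np
s=env.observe(); print(s)
for n in("scene","top"):
    d=get_image(n); cv2.imwrite(f"pics/{n}0.png",d["pixels"][:,:,::-1]); np.savez(f"{n}0.npz",**d)
    print(n,d["intrinsics"],d["k1"],d.get("R"),d.get("t"))
E
```

```text
pics
{'time_s': 0.0, 'q': array([-7.93712699e+01,  2.18414673e+01,  7.43864935e+01,  2.64590304e-04,
        8.38592515e+01, -1.23371139e+01]), 'qvel': array([-0.02695485, -0.0440546 ,  0.04767337,  0.13968716, -0.00679583,
        0.05695198]), 'joint_efforts': array([-1.35101818e-03, -4.48462415e+01, -2.31272686e+01, -2.41372754e-04,
        4.76958492e-03,  2.35536919e-05]), 'position': array([ 0.21453144, -0.50611279,  0.23869707]), 'tool_rot': array([[-9.20737858e-01, -2.76237493e-04,  3.90181651e-01],
       [-3.90181610e-01,  1.49687303e-03, -9.20736700e-01],
       [-3.29710394e-04, -9.99998842e-01, -1.48601046e-03]]), 'ft_force': array([ 0.14680327, -0.61916972,  0.19629405]), 'wrist_torque': array([-0.05497696, -0.01854369, -0.0304483 ]), 'grip_width': 0.0853703459341443}
scene [[462.67906158   0.         282.83551728]
 [  0.         462.67906158 203.99318551]
 [  0.           0.           1.        ]] -0.06614222278438492 [[ 0.42511329  0.90504753 -0.01294816]
 [ 0.76800455 -0.36823888 -0.52399346]
 [-0.479007    0.21281234 -0.85162386]] [-0.28701807 -0.36121036  1.46578545]
top [[407.79477583   0.         282.37453555]
 [  0.         407.79477583 208.41723398]
 [  0.           0.           1.        ]] -0.041817356957083045 [[ 0.02346027 -0.99960366  0.01556058]
 [-0.99908809 -0.0239979  -0.03531417]
 [ 0.03567359 -0.01471791 -0.99925511]] [0.03271599 0.56426895 1.09003518]
```

View pics/scene0.png

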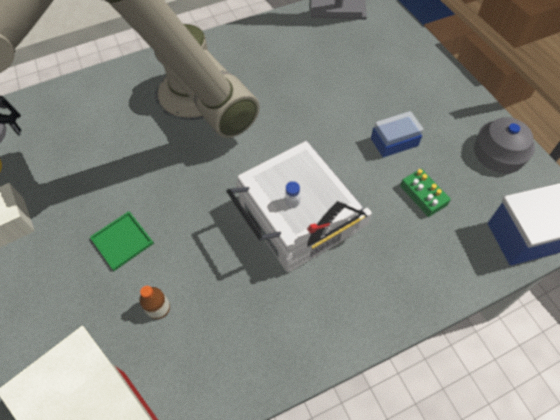

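View pics/top0.png

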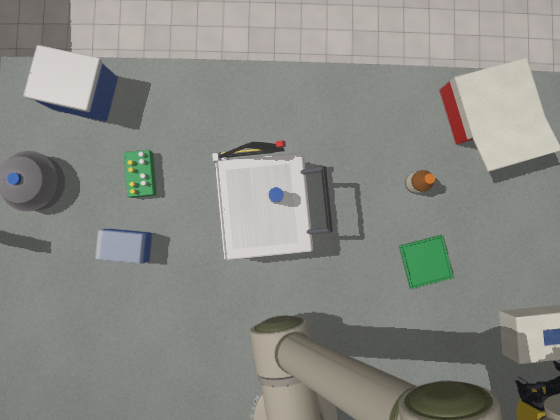

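Scene view: pot cap at (292,188), red mark near (315,228), tray at (121,241). Top view: cap at (276,195), bar near x≈327, rows 168–232, tray at (427,261), reagent at (422,181). Next I'll measure them.

```bash
cat > h.py <<'E'
import numpy as np,cv2
def load(n): return dict(np.load(n))
def rays(d,uv):
    uv=np.asarray(uv,float).reshape(-1,1,2)
    p=cv2.undistortPoints(uv,d["intrinsics"],np.array([float(d["k1"]),0,0,0.])).reshape(-1,2)
    return np.c_[p,np.ones(len(p))]
def RT(d,s=None):
    if "R" in d: return d["R"],d["t"]
    T=np.eye(4);T[:3,:3]=s["tool_rot"];T[:3,3]=s["position"]
    M=np.linalg.inv(T@d["mount"]); return M[:3,:3],M[:3,3]
def deproj(d,uv,s=None):
    R,t=RT(d,s); uv=np.asarray(uv).reshape(-1,2)
    z=d["z_map"][uv[:,1].astype(int),uv[:,0].astype(int)]
    return (rays(d,uv)*z[:,None]-t)@R
def onplane(d,uv,z,s=None):
    R,t=RT(d,s); r=rays(d,uv)@R; c=-R.T@t
    return c+r*((z-c[2])/r[:,2])[:,None]
def project(d,X,s=None):
    R,t=RT(d,s)
    return cv2.projectPoints(np.asarray(X,float).reshape(-1,1,3),cv2.Rodrigues(R)[0],t,d["intrinsics"],np.array([float(d["k1"]),0,0,0.]))[0].reshape(-1,2)
def hsv(d): return cv2.cvtColor(d["pixels"],cv2.COLOR_RGB2HSV)
def mask(d,lo,hi,box=None):
    m=cv2.inRange(hsv(d),np.array(lo),np.array(hi))
    if box is not None:
        k=np.zeros_like(m);x0,y0,x1,y1=box;k[y0:y1,x0:x1]=255;m&=k
    return m
def pts(m):
    v,u=np.nonzero(m); return np.c_[u,v]
E
python3 - <<'E'
from h import *
for n,b,tb,hb in(("top",(255,180,300,215),(390,225,465,300),(295,150,345,245)),("scene",(280,178,306,205),(80,205,165,280),(220,180,300,275))):
    d=load(n+"0.npz")
    m=mask(d,(100,120,60),(130,255,255),b);p=pts(m);X=deproj(d,p)
    c=p.mean(0);print(n,"cap px",c,len(p),"z med",np.median(X,0),"max",np.percentile(X[:,2],95),"plane .201",onplane(d,c,.2))
    m=mask(d,(50,100,40),(80,255,255),tb);p=pts(m);X=deproj(d,p)
    r=cv2.minAreaRect(p.astype(np.float32));bx=cv2.boxPoints(r)
    print(" tray",len(p),onplane(d,bx,.014).round(4).tolist(),onplane(d,bx,.014).mean(0), np.percentile(X[:,2],[5,50,95]))
    m=mask(d,(0,0,0),(180,255,75),hb);p=pts(m);X=deproj(d,p);k=(X[:,2]>.145)&(X[:,2]<.19);p=p[k];X=X[k]
    print(" bar",len(p),np.percentile(X,[2,50,98],axis=0).round(4))
    c=cv2.resize(d["pixels"][min(b[1],130)-0:280, 200:400],None,fx=4,fy=4,interpolation=cv2.INTER_CUBIC) 
    cv2.imwrite(f"pics/{n}_z.png",c[:600,:,::-1])
E
```

```text
top cap px [275.54248366 194.32679739] 153 z med [0.5879792  0.06409867 0.20153309] max 0.20393235589442876 plane .201 [[0.58763637 0.06488992 0.2       ]]
 tray 1974 [[0.4713, -0.2712, 0.014], [0.5028, -0.3891, 0.014], [0.3862, -0.4206, 0.014], [0.3554, -0.3026, 0.014]] [ 0.42892738 -0.34587835  0.014     ] [0.00314992 0.00698039 0.01652052]
 bar 316 [[ 0.5105 -0.065   0.1619]
 [ 0.5797 -0.0536  0.1673]
 [ 0.653  -0.0402  0.1715]]
scene cap px [292.45967742 187.83064516] 124 z med [0.5922607  0.06609626 0.20010826] max 0.20304154118285583 plane .201 [[0.59160194 0.0656929  0.2       ]]
 tray 1968 [[0.3903, -0.4175, 0.014], [0.3533, -0.2986, 0.014], [0.4778, -0.2705, 0.014], [0.5095, -0.3851, 0.014]] [ 0.43275258 -0.34291793  0.014     ] [0.00069154 0.00456571 0.01350405]
 bar 324 [[ 0.5136 -0.0627  0.1549]
 [ 0.592  -0.0511  0.1655]
 [ 0.6578 -0.0343  0.1693]]
```

```bash
python3 - <<'E'
from h import *
d=load("top0.npz")
cv2.imwrite("pics/top_z.png",cv2.resize(d["pixels"][130:280,200:400],None,fx=4,fy=4,interpolation=cv2.INTER_CUBIC)[:,:,::-1])
d=load("scene0.npz")
cv2.imwrite("pics/scene_z.png",cv2.resize(d["pixels"][135:285,210:400],None,fx=4,fy=4,interpolation=cv2.INTER_CUBIC)[:,:,::-1])
E
```

```text
(no output)
```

View pics/top_z.png

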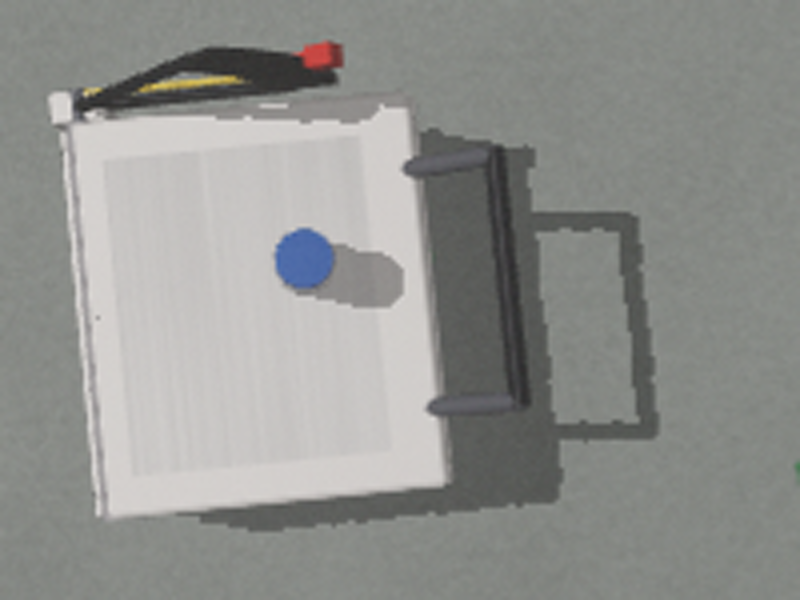

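View pics/scene_z.png

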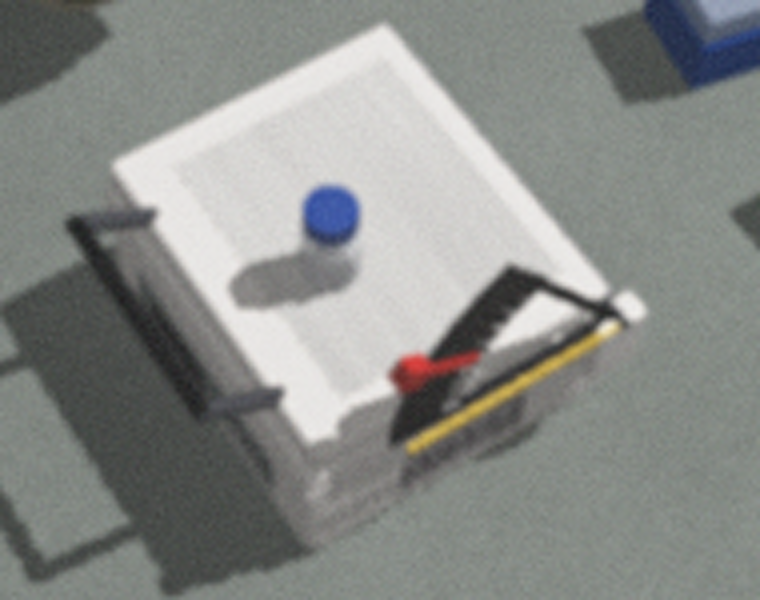

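Top view zoom: bar from (322.5,166) to (330.5,232) px, cap at (276,194.5). Scene zoom: needle tip ~(311,247), red line ~ (316–329, 224–227). Now the heater pose and the mark angle.

```bash
python3 - <<'E'
from h import *
d=load("top0.npz"); s=load("scene0.npz")
a=onplane(d,[[323.,166.5],[330.5,231.5]],.165)
b=onplane(s,[[210+75/4,135+222/4],[210+200/4,135+408/4]],.165)
for q in(a,b):
    print(q,np.linalg.norm(q[0]-q[1]),q.mean(0)[:2],np.degrees(np.arctan2(*(q[0]-q[1])[[1,0]])),"axis deg")
# cover corners at z .135 
for dd,c in((d,[[200+103/4,130+517/4],[200+449/4,130+485/4]]),(s,[[210+385/4,135+24/4],[210+113/4,135+163/4],[210+310/4,135+445/4]])):
    q=onplane(dd,c,.135);print(q.round(4).tolist(),np.linalg.norm(np.diff(q,axis=0),axis=1))
# yellow and red
for dd,n,bx in((d,'top',(200,130,300,180)),(s,'scene',(290,190,380,260))):
    for nm,lo,hi in(("red",(0,150,80),(8,255,255)),("yel",(20,110,100),(35,255,255))):
        p=pts(mask(dd,lo,hi,bx)); X=deproj(dd,p)
        i=np.argsort(p[:,0])
        print(n,nm,len(p),p[i[0]],p[i[-1]],X[i[::max(1,len(i)//6)]].round(3).tolist())
E
```

```text
[[ 0.65775595 -0.04395248  0.165     ]
 [ 0.50696562 -0.06435611  0.165     ]] 0.15216449553513375 [ 0.58236078 -0.05415429] 7.705961166436461 axis deg
[[ 0.51373916 -0.05969888  0.165     ]
 [ 0.65539958 -0.04303771  0.165     ]] 0.14263684811499314 [ 0.58456937 -0.05136829] -173.2920625404295 axis deg
[[0.4347, 0.1797, 0.135], [0.4584, -0.0257, 0.135]] [0.20674036]
[[0.439, 0.1789, 0.135], [0.464, -0.0187, 0.135], [0.6877, 0.0074, 0.135]] [0.19917309 0.22524655]
top red 37 [275 143] [282 145] [[0.703, 0.069, 0.2], [0.701, 0.064, 0.21], [0.706, 0.062, 0.208], [0.699, 0.06, 0.211], [0.701, 0.058, 0.213], [0.706, 0.056, 0.211], [0.696, 0.053, 0.215]]
top yel 38 [221 152] [259 150] [[0.692, 0.2, 0.125], [0.693, 0.161, 0.128], [0.695, 0.149, 0.129], [0.696, 0.139, 0.126], [0.699, 0.132, 0.127], [0.698, 0.117, 0.131], [0.699, 0.11, 0.127]]
scene red 60 [310 230] [328 223] [[0.706, 0.051, 0.205], [0.706, 0.057, 0.215], [0.704, 0.061, 0.2], [0.705, 0.065, 0.207], [0.701, 0.078, 0.195], [0.7, 0.086, 0.187]]
scene yel 166 [312 247] [359 220] [[0.709, 0.058, 0.125], [0.704, 0.08, 0.129], [0.682, 0.113, 0.087], [0.699, 0.119, 0.126], [0.695, 0.142, 0.125], [0.696, 0.163, 0.124], [0.69, 0.189, 0.113]]
```

Bar yaw ≈7°, heater centre ≈(0.565,0.094), mark ≈0.49 rad. The reading is consistent, since the bar length comes out at 150±5 mm, the cap top at 0.201 and the needle at hinge height. I'll head over the pot.

move_arm --targets '[0,-30,0,0,0.14,0,0,-30,0,0,0.14,0,-40,0,-47,0,0,0,-40,0,-47,0,0,0,-40,0,-47,0,0,0]' --hand 1 --squeeze 30

```text
time_s: 0.72
position: [0.3173, -0.3502, 0.299]
tool_rot: [[-0.993, -0.0, 0.12], [-0.12, 0.001, -0.993], [0.0, -1.0, -0.001]]
ft_force: [0.6, 0.0, 0.2]
grip_width: 0.0857
```

move_arm --targets '[-40,0,-47,0,0,0,-40,0,-47,0,0,0,-40,0,-47,0,0,0,-40,0,-47,0,0,0,-40,0,-47,0,0,0]'

```text
time_s: 1.35
position: [0.4877, -0.0926, 0.2992]
tool_rot: [[-0.993, -0.0, 0.12], [-0.12, 0.0, -0.993], [0.0, -1.0, -0.0]]
ft_force: [1.1, -0.9, -0.3]
grip_width: 0.0853
```

move_arm --targets '[-20,0,-20,0,0,0,0,0,0,0,0,0,0,0,0,0,0,0,0,0,0,0,0,0,0,0,0,0,0,0]'

```text
time_s: 1.98
position: [0.5041, -0.073, 0.2994]
tool_rot: [[-0.993, 0.0, 0.119], [-0.119, -0.0, -0.993], [-0.0, -1.0, 0.0]]
ft_force: [0.5, 1.1, -0.4]
grip_width: 0.0852
```

```bash
python3 - <<'E'
from rig import env,get_image
from h import *
s=env.observe(); d=get_image("wrist"); np.savez("w1.npz",**d); np.savez("w1s.npz",position=s["position"],tool_rot=s["tool_rot"])
print(s["time_s"],s["position"],s["tool_rot"].round(3),s["q"].round(1),d["mount"].round(3))
cv2.imwrite("pics/w1.png",d["pixels"][:,:,::-1])
E
```

```text
1.975 [ 0.50405879 -0.07304356  0.29944821] [[-0.993  0.     0.119]
 [-0.119 -0.    -0.993]
 [-0.    -1.     0.   ]] [-21.6  15.5  73.8  -0.   90.7  61.6] [[ 0.     0.961  0.277 -0.071]
 [ 0.001 -0.277  0.961 -0.135]
 [ 1.    -0.    -0.001  0.   ]
 [ 0.     0.     0.     1.   ]]
```

View pics/w1.png

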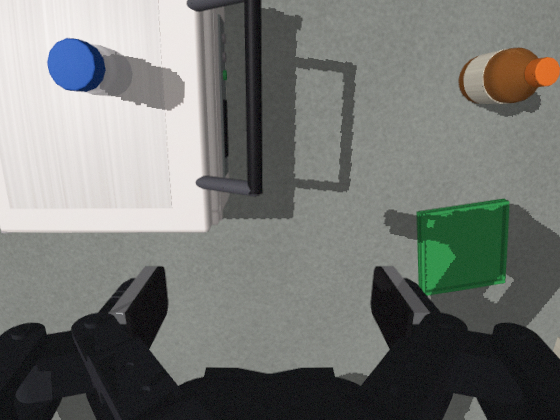

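The wrist view shows the cap at (77,65), the bar running from (255,0) to (256,193), and the tray corners at about (418–508, 200–292). I'll cross-check the positions.

```bash
python3 - <<'E'
from h import *
d=load("w1.npz"); s=load("w1s.npz")
p=pts(mask(d,(100,120,60),(130,255,255),(40,30,115,100)));X=deproj(d,p,s);k=X[:,2]>.196
print("cap",np.median(X,0),X[k].mean(0), X[k].max(0)-X[k].min(0), X[k].max(0)/2+X[k].min(0)/2)
m=mask(d,(45,80,30),(85,255,255),(395,190,520,300));p=pts(m)
r=cv2.boxPoints(cv2.minAreaRect(p.astype(np.float32)));q=onplane(d,r,.014,s);print("tray",q.mean(0),q.round(3).tolist())
# bar centreline
for v in(40,90,140,185):
  u=np.nonzero(mask(d,(0,0,0),(180,255,70),(235,v,275,v+1))[v])[0];c=[[u.mean(),v]]
  print(u.min(),u.max(),onplane(d,c,.162,s).round(4),deproj(d,[[int(u.mean()),v]],s).round(4))
print("near end",onplane(d,[[256,193]],.162,s))
print("cover corner",onplane(d,[[210,231],[3,232]],.135,s))
t=load("top0.npz")
E
```

```text
cap [0.58995944 0.06263445 0.20056948] [0.59004813 0.06398592 0.20181914] [0.03204186 0.14740687 0.23801768] [0.59014071 0.00882847 0.3150217 ]
tray [ 0.43261929 -0.34390065  0.014     ] [[0.472, -0.253, 0.014], [0.508, -0.382, 0.014], [0.393, -0.441, 0.014], [0.357, -0.299, 0.014]]
245 261 [[ 0.6227 -0.0474  0.162 ]] [[ 0.6218 -0.0477  0.1671]]
245 262 [[ 0.5879 -0.0516  0.162 ]] [[ 0.5876 -0.0515  0.1687]]
246 262 [[ 0.5513 -0.0559  0.162 ]] [[ 0.5518 -0.0561  0.1683]]
248 262 [[ 0.5163 -0.0605  0.162 ]] [[ 0.5175 -0.0606  0.1676]]
near end [[ 0.50987937 -0.06202974  0.162     ]]
cover corner [[ 0.46324782 -0.02406233  0.135     ]
 [ 0.43728972  0.17529907  0.135     ]]
```

move_arm --targets '[-34,0,-42,0,0,0,-34,0,-42,0,0,0,-34,0,-42,0,0,0,0,0,0,0,0,0,0,20,0,0,0,0]'

```text
time_s: 2.65
position: [0.5908, 0.0648, 0.2801]
tool_rot: [[-0.993, 0.003, 0.121], [-0.121, -0.001, -0.993], [-0.003, -1.0, 0.001]]
ft_force: [0.0, -0.1, -0.5]
grip_width: 0.0856
```

```bash
python3 - <<'E'
from rig import env,get_image
from h import *
s=env.observe(); d=get_image("wrist")
print(s["position"]); p=s["tool_rot"].T@(np.array([.590,.0645,.162])-s["position"]);print((p*1000).round(1))
cv2.imwrite("pics/w2.png",d["pixels"][:,:,::-1])
E
```

```text
[0.59084647 0.06479863 0.28012657]
[1.200e+00 1.181e+02 1.000e-01]
```

View pics/w2.png

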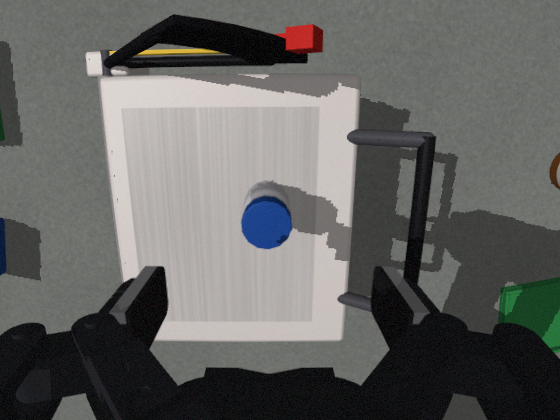

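The cap at (267,222) is centred between the fingers (gap centre about 268). I'll descend.

move_arm --targets '[0,35,0,0,0,0,0,35,0,0,0,0,0,30,0,0,0,0,0,12,0,0,0,0,0,6,0,0,0,0]'

```text
time_s: 3.32
position: [0.5906, 0.0646, 0.1617]
tool_rot: [[-0.993, 0.001, 0.12], [-0.12, -0.0, -0.993], [-0.001, -1.0, 0.0]]
ft_force: [0.0, -0.2, 0.6]
grip_width: 0.0856
```

move_arm --targets '[0,0,0,0,0,0,0,0,0,0,0,0,0,0,0,0,0,0,0,0,0,0,0,0,0,0,0,0,0,0]' --hand -0.4 --squeeze 28

```text
time_s: 3.95
position: [0.5907, 0.0651, 0.1621]
tool_rot: [[-0.993, 0.001, 0.121], [-0.121, -0.0, -0.993], [-0.001, -1.0, 0.0]]
ft_force: [-2.1, 0.6, 5.6]
grip_width: 0.0343
```

move_arm --targets '[0,0,0,0,0,0,0,0,0,0,0,0,0,0,0,0,0,0,0,0,0,0,0,0,0,0,0,0,0,0]' --hand -0.6

```text
time_s: 4.58
position: [0.5907, 0.0651, 0.1621]
tool_rot: [[-0.993, 0.001, 0.121], [-0.121, -0.0, -0.993], [-0.001, -1.0, 0.0]]
ft_force: [-0.7, 0.9, 5.4]
grip_width: 0.0346
```

move_arm --targets '[0,-5,0,0,0,0,0,-10,0,0,0,0,0,-25,0,0,0,0,0,-40,0,0,0,0,0,-35,0,0,0,0]'

```text
time_s: 5.2
position: [0.5903, 0.0651, 0.2782]
tool_rot: [[-0.993, 0.001, 0.12], [-0.12, -0.0, -0.993], [-0.001, -1.0, 0.0]]
ft_force: [0.2, -0.6, -1.2]
grip_width: 0.0348
```

```bash
python3 - <<'E'
from rig import env,get_image
from h import *
s=env.observe(); d=get_image("wrist")
print(s["position"],s["grip_width"],s["ft_force"]); p=s["tool_rot"].T@(np.array([.431,-.344,s["position"][2]])-s["position"]);print((p*1000).round(1))
cv2.imwrite("pics/w3.png",d["pixels"][:,:,::-1])
E
```

```text
[0.59034116 0.06505175 0.27819045] 0.03482888298361403 [ 0.18880339 -0.57144808 -1.16816225]
[ 2.075e+02 -1.000e-01  3.869e+02]
```

View pics/w3.png

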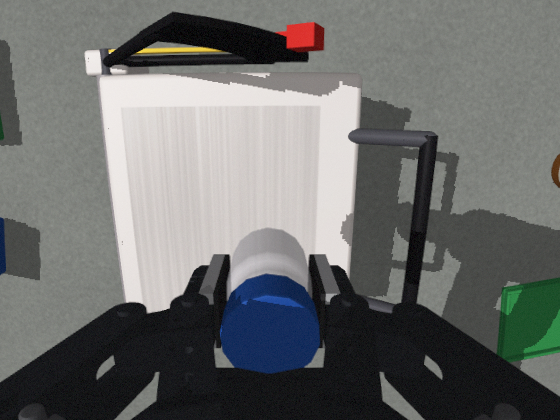

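The pot is held upright between the pads, with the cap at (268,325). Now to the tray, easing the speed in and out.

move_arm --targets '[8,0,15,0,0,0,16,0,30,0,0,0,21,0,39,0,0,0,24,0,45,0,0,0,24,0,45,0,0,0]'

```text
time_s: 5.88
position: [0.5174, -0.1207, 0.2752]
tool_rot: [[-0.993, -0.002, 0.12], [-0.12, 0.001, -0.993], [0.002, -1.0, -0.001]]
ft_force: [-0.1, -0.7, -0.1]
grip_width: 0.0343
```

move_arm --targets '[24,0,45,0,0,0,24,0,45,0,0,0,24,0,45,0,0,0,21,0,39,0,0,0,12,0,22,0,0,0]'

```text
time_s: 6.5
position: [0.4364, -0.3281, 0.2749]
tool_rot: [[-0.993, -0.002, 0.118], [-0.118, 0.002, -0.993], [0.002, -1.0, -0.002]]
ft_force: [0.9, 0.7, -1.0]
grip_width: 0.0352
```

move_arm --targets '[9,0,17,0,0,0,0,0,0,0,0,0,0,0,0,0,0,0,0,0,0,0,0,0,0,0,0,0,0,0]'

```text
time_s: 7.12
position: [0.4319, -0.3435, 0.2764]
tool_rot: [[-0.993, 0.0, 0.122], [-0.122, -0.0, -0.993], [-0.0, -1.0, 0.0]]
ft_force: [0.7, -0.2, -0.0]
grip_width: 0.0347
```

```bash
python3 - <<'E'
from rig import env,get_image
from h import *
s=env.observe(); d=get_image("wrist")
print(s["time_s"],s["position"],s["tool_rot"].round(3),s["grip_width"],s["ft_force"]); p=s["tool_rot"].T@(np.array([.431,-.344,s["position"][2]])-s["position"]);print((p*1000).round(1))
cv2.imwrite("pics/w4.png",d["pixels"][:,:,::-1]);np.savez("w4.npz",**d); np.savez("w4s.npz",position=s["position"],tool_rot=s["tool_rot"])
E
```

```text
7.125 [ 0.43190216 -0.34345458  0.27642258] [[-0.993  0.     0.122]
 [-0.122 -0.    -0.993]
 [-0.    -1.     0.   ]] 0.03465874277223678 [ 0.66468796 -0.20070594 -0.04438644]
[ 1.  -0.   0.4]
```

View pics/w4.png

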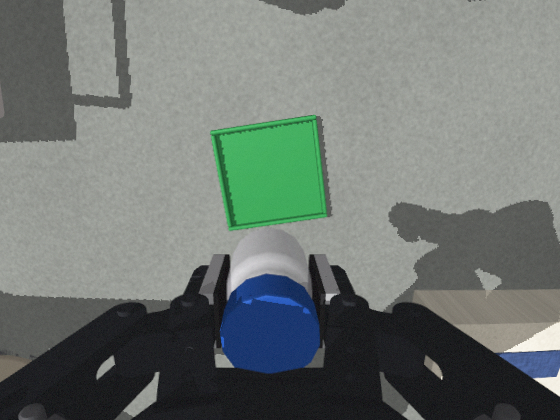

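Here the tray outline has corners at about (211,131), (319,116), (328,216) and (229,230). I'll check its centre against the command.

```bash
python3 - <<'E'
from h import *
d=load("w4.npz"); s=load("w4s.npz")
q=onplane(d,[[211,131],[319,116],[328,216],[229,230]],.014,s);print(q.mean(0),np.linalg.norm(np.diff(q,axis=0),axis=1),q.round(3).tolist())
E
```

```text
[ 0.43103805 -0.34678154  0.014     ] [0.12109857 0.11647781 0.11970241] [[0.472, -0.273, 0.014], [0.503, -0.39, 0.014], [0.39, -0.419, 0.014], [0.358, -0.304, 0.014]]
```

move_arm --targets '[0,30,2,0,0,0,0,50,0,0,0,0,0,55,0,0,0,0,0,50,0,0,0,0,0,35,0,0,0,0]'

```text
time_s: 7.8
position: [0.4316, -0.3454, 0.0543]
tool_rot: [[-0.993, -0.001, 0.121], [-0.121, 0.001, -0.993], [0.001, -1.0, -0.002]]
ft_force: [0.8, -1.0, -0.2]
grip_width: 0.0346
```

move_arm --targets '[0,10,0,0,0,0,0,6,0,0,0,0,0,4,0,0,0,0,0,2,0,0,0,0,0,0,0,0,0,0]'

```text
time_s: 8.43
position: [0.432, -0.3462, 0.0348]
tool_rot: [[-0.993, 0.001, 0.121], [-0.121, -0.001, -0.993], [-0.0, -1.0, 0.001]]
ft_force: [-0.5, 0.0, -0.3]
grip_width: 0.0346
```

move_arm --targets '[0,1,0,0,0,0,0,1,0,0,0,0,0,0.5,0,0,0,0,0,0,0,0,0,0,0,0,0,0,0,0]'

```text
time_s: 9.05
position: [0.432, -0.3461, 0.0326]
tool_rot: [[-0.993, 0.001, 0.121], [-0.121, -0.001, -0.993], [-0.0, -1.0, 0.001]]
ft_force: [0.0, 2.6, 7.1]
grip_width: 0.0348
```

It touches down at 7 N. Release.

move_arm --targets '[0,0,0,0,0,0,0,0,0,0,0,0,0,0,0,0,0,0,0,0,0,0,0,0,0,0,0,0,0,0]' --hand 1

```text
time_s: 9.68
position: [0.4318, -0.3461, 0.0318]
tool_rot: [[-0.993, -0.0, 0.12], [-0.12, 0.0, -0.993], [0.0, -1.0, -0.0]]
ft_force: [0.4, -0.6, 0.4]
grip_width: 0.085
```

move_arm --targets '[0,0,0,0,0,0,0,-20,0,0,0,0,0,-50,0,0,0,0,0,-60,0,0,0,0,0,-60,0,0,0,0]'

```text
time_s: 10.3
position: [0.4316, -0.3458, 0.2237]
tool_rot: [[-0.993, -0.0, 0.12], [-0.12, 0.0, -0.993], [0.0, -1.0, -0.0]]
ft_force: [0.7, -1.1, -0.9]
grip_width: 0.0849
```

move_arm --targets '[0,-40,0,0,0,0,0,0,0,0,0,0,0,0,0,0,0,0,0,0,0,0,0,0,0,0,0,0,0,0]'

```text
time_s: 10.92
position: [0.4317, -0.3459, 0.2609]
tool_rot: [[-0.993, -0.001, 0.12], [-0.12, 0.001, -0.993], [0.001, -1.0, -0.002]]
ft_force: [-0.0, -0.0, -0.1]
grip_width: 0.0856
```

```bash
python3 - <<'E'
from rig import env,get_image
from h import *
s=env.observe(); d=get_image("wrist")
print(s["time_s"],s["position"],s["grip_width"],s["ft_force"])
p=s["tool_rot"].T@(np.array([.584,-.052,s["position"][2]])-s["position"]);print((p*1000).round(1))
cv2.imwrite("pics/w5.png",d["pixels"][:,:,::-1])
P=pts(mask(d,(100,120,60),(130,255,255),(150,50,420,300)));X=deproj(d,P,s);k=(X[:,2]>.06)&(X[:,2]<.08);print(k.sum(),X[k].mean(0),X[k].max(0)-X[k].min(0))
E
```

```text
10.925 [ 0.43172037 -0.34593482  0.26086364] 0.08561756845492291 [-0.00424235 -0.00741383 -0.12925412]
[-1.866e+02  2.000e-01 -2.734e+02]
931 [ 0.4327388  -0.34579752  0.07071491] [0.03252719 0.03192534 0.01254437]
```

View pics/w5.png

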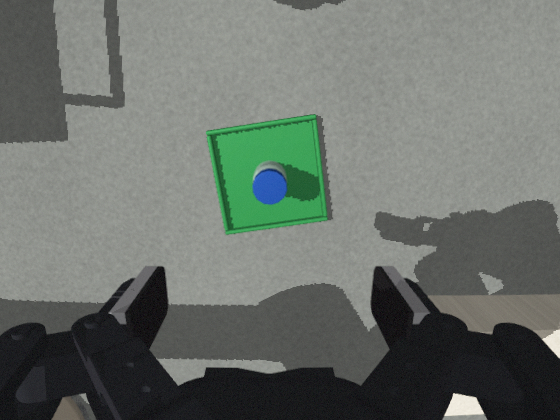

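The pot stands upright in the tray with its cap top at z=0.071, within 2 mm of the middle. Next, over the bar.

move_arm --targets '[-20,0,-30,0,0,0,-33,0,-48,0,0,0,-33,0,-48,0,0,0,-33,0,-48,0,0,0,-33,0,-48,0,0,0]' --hand 0

```text
time_s: 11.6
position: [0.5566, -0.1056, 0.2616]
tool_rot: [[-0.993, -0.0, 0.12], [-0.12, 0.0, -0.993], [0.0, -1.0, -0.0]]
ft_force: [0.9, -0.6, 0.4]
grip_width: 0.0431
```

move_arm --targets '[-20,0,-30,0,0,0,-14,0,-21,0,0,0,0,0,0,0,0,0,0,0,0,0,0,0,0,0,0,0,0,0]'

```text
time_s: 12.22
position: [0.5833, -0.0535, 0.2618]
tool_rot: [[-0.993, -0.0, 0.119], [-0.119, -0.0, -0.993], [0.0, -1.0, 0.0]]
ft_force: [0.2, -1.4, 0.5]
grip_width: 0.0428
```

```bash
python3 - <<'E'
from rig import env,get_image
from h import *
s=env.observe(); d=get_image("wrist")
print(s["time_s"],s["position"],s["grip_width"],s["ft_force"])
for v in range(100,300,30):
  u=np.nonzero(mask(d,(0,0,0),(180,255,70),(200,v,340,v+1))[v])[0]
  if len(u): print(v,u.min(),u.max(),onplane(d,[[u.mean(),v]],.162,s).round(4))
p=s["tool_rot"].T@(np.array([.584,-.052,s["position"][2]])-s["position"]);print((p*1000).round(1))
cv2.imwrite("pics/w6.png",d["pixels"][:,:,::-1])
E
```

```text
12.225 [ 0.58331339 -0.05352961  0.26181276] 0.04275217888626399 [ 0.21960585 -1.39488317  0.47293089]
100 270 272 [[ 0.6605 -0.0458  0.162 ]]
130 228 275 [[ 0.6407 -0.0406  0.162 ]]
160 230 275 [[ 0.6214 -0.0461  0.162 ]]
190 230 275 [[ 0.6005 -0.0447  0.162 ]]
220 231 275 [[ 0.579  -0.0473  0.162 ]]
250 233 275 [[ 0.5567 -0.0529  0.162 ]]
280 206 332 [[ 0.5333 -0.0591  0.162 ]]
[-0.9 -0.  -1.4]
```

View pics/w6.png

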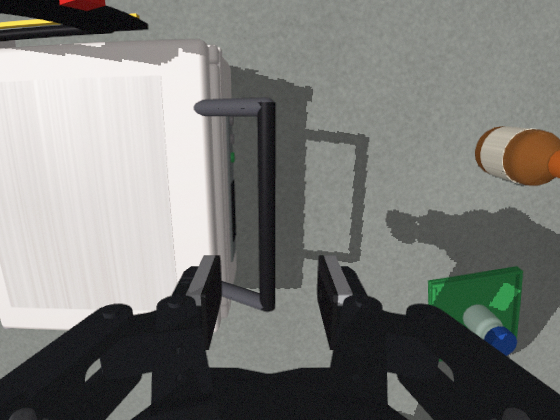

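The bar (u≈267) runs midway between the fingers (203 and 337, middle about 270). Descend and grip.

move_arm --targets '[-1,35,-1,0,0,0,0,40,0,0,0,0,0,20,0,0,0,0,0,10,0,0,0,0,0,6,0,0,0,0]'

```text
time_s: 12.9
position: [0.5846, -0.0519, 0.151]
tool_rot: [[-0.993, 0.001, 0.12], [-0.12, -0.0, -0.993], [-0.001, -1.0, 0.0]]
ft_force: [0.6, -0.6, 0.5]
grip_width: 0.043
```

move_arm --targets '[0,0,0,0,0,0,0,0,0,0,0,0,0,0,0,0,0,0,0,0,0,0,0,0,0,0,0,0,0,0]' --hand -1 --squeeze 60

```text
time_s: 13.52
position: [0.5848, -0.0516, 0.1513]
tool_rot: [[-0.993, 0.001, 0.12], [-0.12, -0.0, -0.993], [-0.001, -1.0, 0.001]]
ft_force: [0.3, -0.8, 3.9]
grip_width: 0.0105
```

```bash
python3 - <<'E'
from rig import env,get_image
from h import *
s=env.observe()
print(s["time_s"],s["position"],s["grip_width"],s["ft_force"])
for n in("wrist","scene"):
    d=get_image(n);cv2.imwrite(f"pics/{n}7.png",d["pixels"][:,:,::-1])
E
```

```text
13.525 [ 0.58476317 -0.05164583  0.1513334 ] 0.010507334794413833 [ 0.30406825 -0.79984552  3.86887637]
```

View pics/wrist7.png

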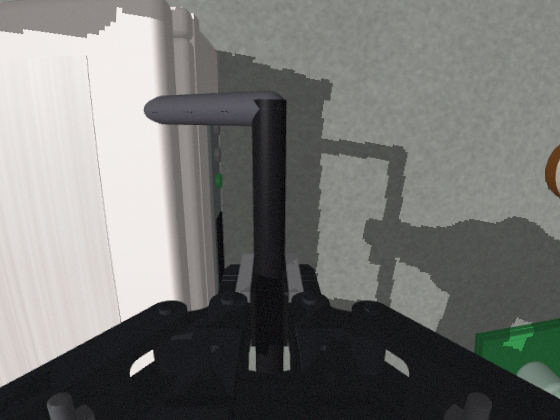

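View pics/scene7.png

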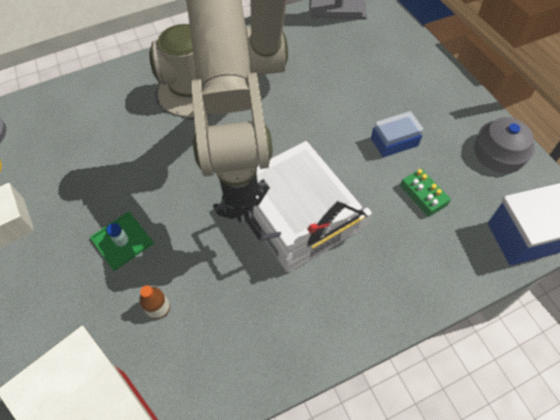

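Bar gripped (width 10.5 mm) and the quadrant is still visible in the scene view. Work out the arc in tool axes.

```bash
python3 - <<'E'
import numpy as np
th=np.array([0,.01,.03,.06,.1,.14,.18,.22,.26,.30,.34,.37,.39,.40,.405,.41])
R=np.hypot(243,38);a=np.arctan2(38,243)+th
u=R*np.cos(a);z=R*np.sin(a)
for t,dy,dz in zip(th[1:],-np.diff(z),np.diff(u)): print(t,round(dy,1),round(dz,1))
E
```

```text
0.01 -2.4 -0.4
0.03 -4.8 -0.9
0.06 -7.2 -1.5
0.1 -9.6 -2.3
0.14 -9.5 -2.7
0.18 -9.4 -3.0
0.22 -9.2 -3.4
0.26 -9.1 -3.8
0.3 -8.9 -4.1
0.34 -8.7 -4.5
0.37 -6.4 -3.6
0.39 -4.2 -2.5
0.4 -2.1 -1.3
0.405 -1.0 -0.7
0.41 -1.0 -0.7
```

move_arm --targets '[0,-2.4,-0.4,0,0,0,0,-4.8,-0.9,0,0,0,0,-7.2,-1.5,0,0,0,0,-9.6,-2.3,0,0,0,0,-9.5,-2.7,0,0,0]'

```text
time_s: 14.25
position: [0.5838, -0.0446, 0.184]
tool_rot: [[-0.993, -0.0, 0.12], [-0.12, -0.002, -0.993], [0.0, -1.0, 0.002]]
ft_force: [4.3, -5.3, -4.7]
grip_width: 0.0098
```

move_arm --targets '[0,-9.4,-3,0,0,0,0,-9.2,-3.4,0,0,0,0,-9.1,-3.8,0,0,0,0,-8.9,-4.1,0,0,0,0,-8.7,-4.5,0,0,0]'

```text
time_s: 14.88
position: [0.5816, -0.0267, 0.2296]
tool_rot: [[-0.993, 0.0, 0.119], [-0.119, -0.003, -0.993], [0.0, -1.0, 0.003]]
ft_force: [4.4, -8.5, -2.1]
grip_width: 0.0097
```

move_arm --targets '[0,-6.4,-3.6,0,0,0,0,-4.2,-2.5,0,0,0,0,-2.1,-1.3,0,0,0,0,-2,-1.4,0,0,0,0,0,0,0,0,0]'

```text
time_s: 15.5
position: [0.5806, -0.0185, 0.2446]
tool_rot: [[-0.993, 0.001, 0.119], [-0.119, -0.004, -0.993], [-0.001, -1.0, 0.005]]
ft_force: [2.8, -11.0, 0.9]
grip_width: 0.0098
```

```bash
cat > look.py <<'E'
import sys
from rig import env,get_image
from h import *
k=sys.argv[1]
s=env.observe()
print(s["time_s"],s["position"],s["grip_width"],s["ft_force"])
np.savez(f"s{k}s.npz",position=s["position"],tool_rot=s["tool_rot"])
d=get_image("scene");np.savez(f"s{k}.npz",**d)
cv2.imwrite(f"pics/sz{k}.png",cv2.resize(d["pixels"][170:270,280:390],None,fx=6,fy=6,interpolation=cv2.INTER_CUBIC)[:,:,::-1])
d=get_image("wrist");np.savez(f"w{k}.npz",**d);cv2.imwrite(f"pics/w{k}.png",d["pixels"][:,:,::-1])
E
python3 look.py 8
```

```text
15.5 [ 0.58064899 -0.01850427  0.24458398] 0.009753830343257622 [  2.76853674 -11.03001214   0.94452108]
```

View pics/sz8.png

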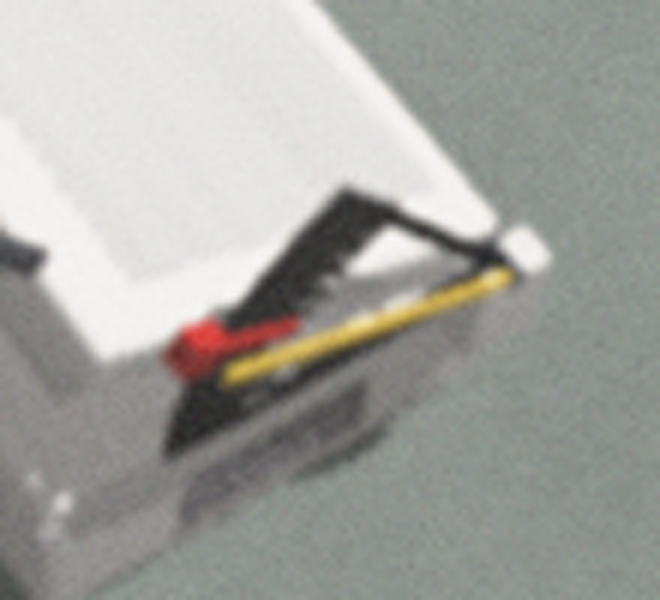

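View pics/w8.png

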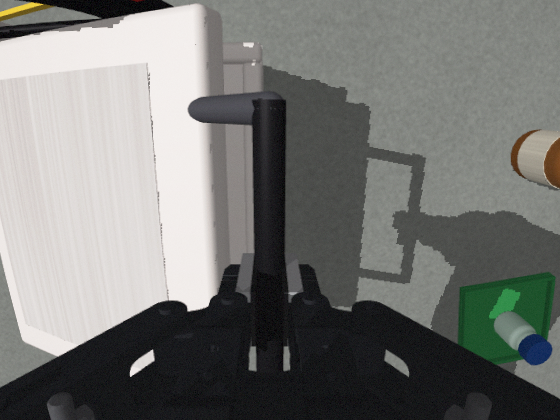

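The scene zoom shows the needle tip at zoom (222,378), just below the red line, which runs from (228,345) to (298,322) there. I'll measure both angles in the needle's plane, from the scene view.

```bash
cat > ang.py <<'E'
import sys
from h import *
k=sys.argv[1]
d=load(f"s{k}.npz")
yaw=np.radians(7.0);ex=np.array([np.cos(yaw),np.sin(yaw),0]);ey=np.array([-ex[1],ex[0],0])
H=np.array([.584,-.052,.124])+.243*ey
def plane(uv,off=.136):
    R,t=d["R"],d["t"];r=rays(d,uv)@R;c=-R.T@t
    X=c+r*(((H+off*ex-c)@ex)/(r@ex))[:,None]
    v=X-H;return np.c_[-(v@ey),v[:,2]]
for nm,lo,hi in(("red",(0,150,80),(8,255,255)),("yel",(20,110,100),(35,255,255))):
    p=pts(mask(d,lo,hi,(290,190,380,260)));q=plane(p)
    r=np.hypot(*q.T);th=np.arctan2(q[:,1],q[:,0])
    for a,b in((.05,.08),(.08,.10),(.10,.115),(.115,.125),(.125,.135),(.135,.145),(.145,.155)):
        m=(r>a)&(r<b)
        if m.sum(): print(nm,a,b,m.sum(),th[m].mean().round(4),th[m].min().round(3),th[m].max().round(3))
    print(nm,"rmax",r.max())
s=load(f"s{k}s.npz")
g=s["position"]-.011*s["tool_rot"][:,1]-H
print("bar-based angle",np.arctan2(g[2],-(g@ey))-np.arctan2(38,243),"R",np.hypot(g[2],g@ey))
E
python3 ang.py 8
```

```text
red 0.125 0.135 3 0.547 0.534 0.557
red 0.135 0.145 7 0.5464 0.506 0.574
red 0.145 0.155 7 0.5435 0.513 0.564
red rmax 0.19037850583465887
yel 0.05 0.08 26 0.3527 0.255 0.48
yel 0.08 0.1 18 0.3638 0.293 0.434
yel 0.1 0.115 13 0.384 0.316 0.432
yel 0.115 0.125 9 0.3895 0.347 0.429
yel 0.125 0.135 13 0.39 0.331 0.46
yel 0.135 0.145 15 0.4061 0.344 0.469
yel 0.145 0.155 8 0.4203 0.378 0.454
yel rmax 0.1528504112740279
bar-based angle 0.4061337023074384 R 0.2472219494713026
```

move_arm --targets '[0,-3.4,-2,0,0,0,0,-4.5,-2.5,0,0,0,0,-5,-3,0,0,0,0,-4,-2.5,0,0,0,0,-2,-1.5,0,0,0]'

```text
time_s: 16.23
position: [0.5791, -0.0065, 0.2631]
tool_rot: [[-0.993, 0.0, 0.119], [-0.119, -0.003, -0.993], [-0.0, -1.0, 0.003]]
ft_force: [3.3, -8.8, -1.4]
grip_width: 0.0098
```

move_arm --targets '[0,0,0,0,0,0,0,0,0,0,0,0,0,0,0,0,0,0,0,0,0,0,0,0,0,0,0,0,0,0]'

```text
time_s: 16.85
position: [0.5791, -0.0066, 0.263]
tool_rot: [[-0.993, 0.0, 0.119], [-0.119, -0.003, -0.993], [0.0, -1.0, 0.003]]
ft_force: [3.7, -7.8, -1.4]
grip_width: 0.0099
```

```bash
python3 look.py 9; python3 ang.py 9
```

```text
16.85 [ 0.57914644 -0.00656153  0.26299231] 0.009850931329668999 [ 3.68981096 -7.78090816 -1.36929317]
red 0.125 0.135 1 0.5566 0.557 0.557
red 0.135 0.145 4 0.5722 0.563 0.585
red 0.145 0.155 4 0.5551 0.545 0.564
red rmax 0.19037850583465887
yel 0.05 0.08 26 0.4456 0.333 0.541
yel 0.08 0.1 16 0.4787 0.419 0.545
yel 0.1 0.115 11 0.4899 0.445 0.529
yel 0.115 0.125 7 0.4849 0.453 0.512
yel 0.125 0.135 9 0.4666 0.428 0.504
yel 0.135 0.145 8 0.4645 0.437 0.498
yel 0.145 0.155 2 0.4755 0.466 0.486
yel rmax 0.14654748260950057
bar-based angle 0.4949531860784818 R 0.24782012200320405
```

View pics/sz9.png

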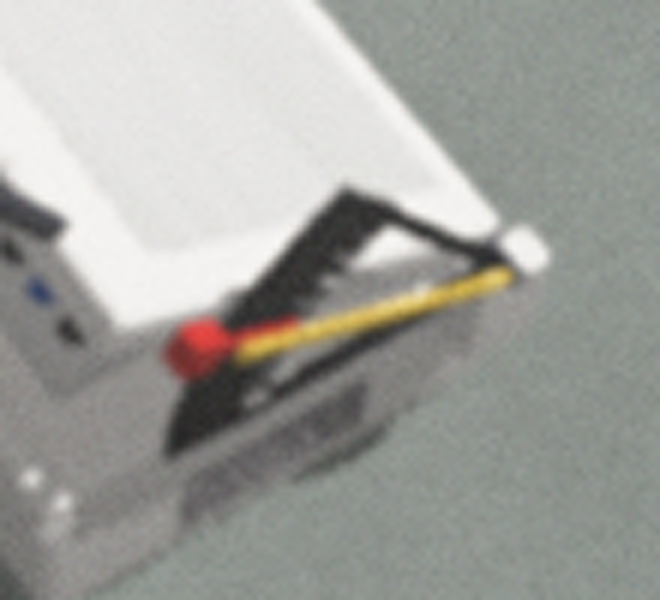

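The needle now overlaps the lower half of the red line, with a strip of red about 8 zoom px high visible above it. A sub-pixel column comparison comes next.

```bash
cat > col.py <<'E'
import sys
from h import *
def prof(f,kind):
    d=load(f); im=d["pixels"].astype(float);r,g,b=im[...,0],im[...,1],im[...,2]
    w=np.clip(r-g-30,0,None) if kind=="red" else np.clip(np.minimum(r,g)-b-25,0,None)*(r-g<90)
    out=[]
    for u in range(320,332):
        c=w[205:242,u]; out.append((np.arange(205,242)@c/c.sum() if c.sum()>60 else np.nan))
    return np.array(out)
np.set_printoptions(linewidth=150,precision=2,suppress=True)
print(np.arange(320,332))
for f,k in(("scene0.npz","red"),("s8.npz","red"),*[(a,"yel") for a in sys.argv[1:]]): print(f,k,prof(f,k))
E
python3 col.py scene0.npz s8.npz s9.npz
```

```text
[320 321 322 323 324 325 326 327 328 329 330 331]
scene0.npz red [226.26 225.92 225.59 225.32 225.   224.7  224.49 224.21 223.81 223.62    nan    nan]
s8.npz red [226.17 225.91 225.61 225.35 224.97 224.67 224.5  224.19 223.77    nan    nan    nan]
scene0.npz yel [240.75 240.53 240.25 239.96 239.59 239.24 238.54 237.66 237.17 236.61 236.14 235.45]
s8.npz yel [231.19 230.76 230.47 230.02 229.79 229.57 229.19 228.69 228.5  228.21 227.84 227.51]
s9.npz yel [228.27 227.75 227.51 227.21 226.9  226.59 226.41 226.09 225.73 225.56 225.34 225.07]
```

Interpolating, the mark sits near 0.55 rad. Raise by about 0.05.

move_arm --targets '[0,-2.5,-1.5,0,0,0,0,-3.5,-2.4,0,0,0,0,-2.5,-1.8,0,0,0,0,-1.7,-1.3,0,0,0,0,0,0,0,0,0]'

```text
time_s: 17.58
position: [0.5782, 0.0009, 0.2731]
tool_rot: [[-0.993, -0.0, 0.12], [-0.12, -0.002, -0.993], [0.0, -1.0, 0.002]]
ft_force: [3.2, -6.7, -0.7]
grip_width: 0.0097
```

```bash
python3 look.py 10; python3 ang.py 10|tail -1; python3 col.py s9.npz s10.npz
```

```text
17.575 [0.5782229  0.00088124 0.27307099] 0.009727962453879368 [ 3.18275991 -6.68818666 -0.73930903]
bar-based angle 0.5455475780000532 R 0.2482760082611341
[320 321 322 323 324 325 326 327 328 329 330 331]
scene0.npz red [226.26 225.92 225.59 225.32 225.   224.7  224.49 224.21 223.81 223.62    nan    nan]
s8.npz red [226.17 225.91 225.61 225.35 224.97 224.67 224.5  224.19 223.77    nan    nan    nan]
s9.npz yel [228.27 227.75 227.51 227.21 226.9  226.59 226.41 226.09 225.73 225.56 225.34 225.07]
s10.npz yel [   nan    nan 225.87 225.46 225.11 224.92 224.68 224.56 224.29 223.93 223.66 223.53]
```

View pics/sz10.png

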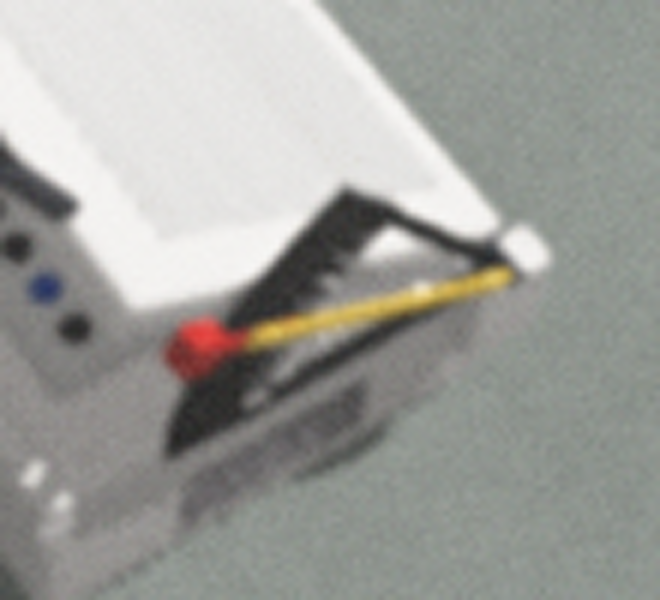

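```bash
python3 - <<'E'
from h import *
for f in("s8.npz","s10.npz"):
    im=load(f)["pixels"].astype(int)
    for u in(323,325,327): print(f,u,[tuple(im[v,u]) for v in range(221,230)])
d=load("scene0.npz");c=-d["R"].T@d["t"];print(c)
E
```

```text
s8.npz 323 [(np.int64(57), np.int64(57), np.int64(55)), (np.int64(52), np.int64(51), np.int64(50)), (np.int64(79), np.int64(56), np.int64(53)), (np.int64(131), np.int64(57), np.int64(56)), (np.int64(166), np.int64(61), np.int64(59)), (np.int64(154), np.int64(58), np.int64(58)), (np.int64(119), np.int64(63), np.int64(59)), (np.int64(119), np.int64(98), np.int64(59)), (np.int64(176), np.int64(147), np.int64(72))]
s8.npz 325 [(np.int64(53), np.int64(52), np.int64(52)), (np.int64(58), np.int64(52), np.int64(53)), (np.int64(101), np.int64(53), np.int64(53)), (np.int64(158), np.int64(59), np.int64(57)), (np.int64(175), np.int64(66), np.int64(67)), (np.int64(155), np.int64(87), np.int64(86)), (np.int64(146), np.int64(123), np.int64(106)), (np.int64(175), np.int64(156), np.int64(110)), (np.int64(202), np.int64(177), np.int64(94))]
s8.npz 327 [(np.int64(48), np.int64(51), np.int64(45)), (np.int64(82), np.int64(59), np.int64(60)), (np.int64(131), np.int64(59), np.int64(57)), (np.int64(158), np.int64(58), np.int64(56)), (np.int64(157), np.int64(75), np.int64(73)), (np.int64(149), np.int64(107),
[... 752 characters left out ...]
.int64(80)), (np.int64(217), np.int64(184), np.int64(86)), (np.int64(180), np.int64(156), np.int64(78)), (np.int64(136), np.int64(120), np.int64(83)), (np.int64(94), np.int64(87), np.int64(78)), (np.int64(73), np.int64(70), np.int64(72))]
s10.npz 327 [(np.int64(53), np.int64(51), np.int64(51)), (np.int64(87), np.int64(69), np.int64(53)), (np.int64(158), np.int64(122), np.int64(66)), (np.int64(204), np.int64(165), np.int64(78)), (np.int64(196), np.int64(164), np.int64(77)), (np.int64(159), np.int64(141), np.int64(82)), (np.int64(126), np.int64(120), np.int64(92)), (np.int64(107), np.int64(104), np.int64(96)), (np.int64(115), np.int64(110), np.int64(109))]
[ 1.10154789 -0.18518393  1.05530964]
```

The centres agree to about 0.2 px, roughly 0.007 rad. One small nudge, then a final check.

move_arm --targets '[0,-0.8,-0.6,0,0,0,0,0,0,0,0,0,0,0,0,0,0,0,0,0,0,0,0,0,0,0,0,0,0,0]'

```text
time_s: 18.3
position: [0.5781, 0.0015, 0.2738]
tool_rot: [[-0.993, -0.0, 0.12], [-0.12, -0.002, -0.993], [0.0, -1.0, 0.002]]
ft_force: [3.9, -6.3, -1.4]
grip_width: 0.01
```

move_arm --targets '[0,0,0,0,0,0,0,0,0,0,0,0,0,0,0,0,0,0,0,0,0,0,0,0,0,0,0,0,0,0]'

```text
time_s: 18.92
position: [0.5781, 0.0015, 0.2738]
tool_rot: [[-0.993, -0.0, 0.12], [-0.12, -0.002, -0.993], [0.0, -1.0, 0.002]]
ft_force: [3.5, -6.4, -2.1]
grip_width: 0.0099
```

```bash
python3 look.py 11; python3 ang.py 11|tail -1; python3 col.py s10.npz s11.npz; python3 - <<'E'
from h import *
cv2.imwrite("pics/s11full.png",load("s11.npz")["pixels"][:,:,::-1])
E
```

```text
18.925 [0.57813345 0.00148384 0.27380891] 0.009910559763885569 [ 3.49964517 -6.39351166 -2.05081145]
bar-based angle 0.5493949929221839 R 0.24828979461583292
[320 321 322 323 324 325 326 327 328 329 330 331]
scene0.npz red [226.26 225.92 225.59 225.32 225.   224.7  224.49 224.21 223.81 223.62    nan    nan]
s8.npz red [226.17 225.91 225.61 225.35 224.97 224.67 224.5  224.19 223.77    nan    nan    nan]
s10.npz yel [   nan    nan 225.87 225.46 225.11 224.92 224.68 224.56 224.29 223.93 223.66 223.53]
s11.npz yel [   nan    nan 225.7  225.39 225.08 224.83 224.66 224.3  223.99 223.73 223.62 223.44]
```

View pics/s11full.png

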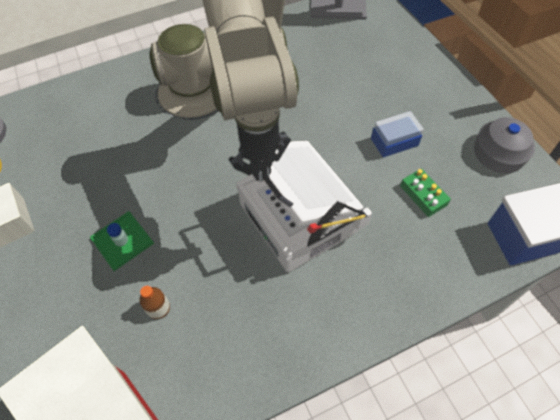

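View pics/sz11.png

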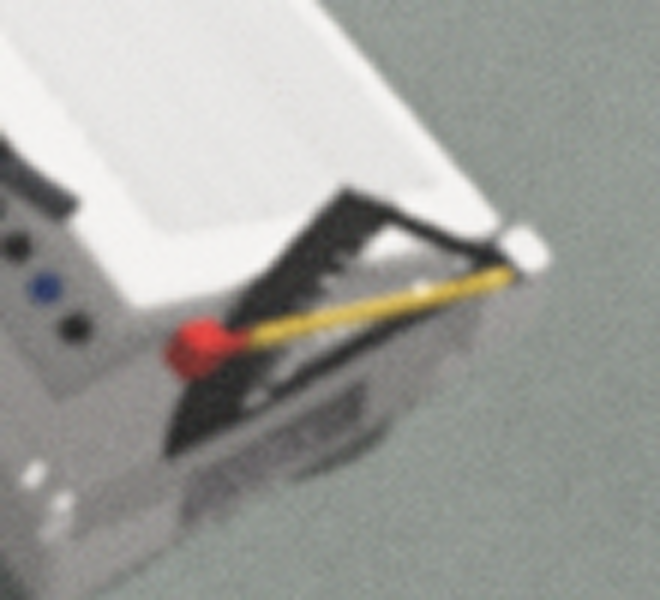

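The needle, ending at zoom (250,338), lies along the red line, and the row centres differ by about 0.1 px. The pot stands in the tray at (117,235) and the bystanders are where they were. I'm handing in.

```bash
python3 -c "
from rig import env
print(env.close_job())"
```

```text
the job is handed in; nothing more can be done
None
```

I moved the pot to the tray, then raised the cover to the red mark and handed the job in at about 19 s, with the gripper still holding the bar.

- **Pot:** I gripped it at 28 N and set it down with about 7 N of contact force. It stands upright, within about 2 mm of the tray's middle, with its cap top at 0.071 m as expected.
- **Cover:** I gripped the bar at 60 N and lifted the cover smoothly. It stands at about 0.549 rad going by the bar's position. In the scene view the needle lies on the red line, with row centres agreeing to about 0.1 px (roughly 0.004 rad).
- **Other things:** The reagent, tip box and tube rack look unmoved in the last scene picture. I judged that by eye and did not measure it.

**Disagreements:**
- My first rough reading of the mark, from the depth map, was about 0.49 rad. The later picture measurements gave about 0.55 rad, and I used those.
- The alignment rests on one camera that sees the quadrant at a slant, so about 0.01 rad of doubt remains.
- While holding, the wrist force shows a small sideways push of about 6 to 7 N, well under the limits.

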